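Put the washed things away into the caddy in reverse order

ROBOT

A 6-joint arm with a two-finger parallel gripper is mounted at the origin on the work surface. World frame = base frame: x ahead of the robot, y to its left, z up, the work surface at z = 0. Lengths are in m, angles in rad, forces in N, time in s.
With the tool pointing down it reaches from about 0.275 to 0.875 m from the base axis. Payload 12.5 kg.
Tool frame: the origin (TCP) lies at the very end of the fingers, on their centre line; the grasp point (between the pads) lies 19 mm behind it; z points along the fingers, y is the line along which they close (so a half turn about z gives the same grasp; the last joint's range is limited). The gripper opens to 85 mm and grips with 20 to 120 N. Pads are 22 mm wide; open, the fingers measure 114 mm over their backs; the gripper's body (76 mm by 85 mm) begins 54 mm behind the grasp point. The pads swing forward as they close: fully open they stand 13 mm farther back than shut.
Start: joints at [1.168, 0.351, 1.652, -0, 1.139, -0.085], TCP at [0.172, 0.522, 0.231] pointing down, gripper open.
Joint ranges: [-2.75, 2.75], [-0.79, 2.1], [0.01, 2.65], [-1.57, 4.71], [0.07, 3.14], [-2.87, 2.87]. Speed limits (rad/s): [2.22, 2.22, 2.79, 3.14, 3.14, 3.14].

INTERFACE

Orientations are given as a 3x3 rotation matrix whose columns are the frame's x, y, z axes.
In Python, from bench import manip gives the robot as it stands. Calls block until the motion is done:
- manip.move_ptp(position, orientation): joint-space move of the TCP to a pose.
- manip.move_l(position, attitude=None, max_speed=0.15): straight line of the TCP; attitude=None keeps the orientation; max_speed is the mean speed in m/s.
- manip.move_j(angles): joint-space move.
- manip.set_gripper(opening, effort=None): opening from 0.0 (shut) to 1.0 (fully open); effort is the grip in N (None keeps the last); returns when the fingers have stopped.
- manip.dwell(seconds).
- manip.inverse_kinematics(position, orientation): joint angles nearest the present ones, or None.
- manip.grab_frame(name): name is "scene" or "top" or "wrist"; returns (picture, depth): 480x640x3 uint8, red, green, blue; 480x640 float32, m along the optical axis (not along the pixel's ray), 0 where there is no reading.
- manip.get_calibration(name): a dict with "camera_matrix" (3x3 intrinsics, pixels), "R" (3x3) and "t" (3): a world point X has camera coordinates R X + t. Camera axes: x right, y down, z forward; pixel columns grow to the right and rows downward; lengths in m; the calibration is good to about 2 mm. A picture is of the moment at which its call begins: read the wrist's pose just before it. get_calibration takes no time and is no camera call; for the wrist camera it gives the pose at the moment of the call.
A pose or a line that the arm cannot do raises manip.Unreachable and nothing moves.
- manip.sign_off(): hands the job in; it is judged then, once.
Trained networks look in the newest picture that a camera, given by its name, has taken for a name from the list of things; names that differ only in an ending like _2 or _b are one class to them, and where a whole thing is asked for, a point or a joint stands for the part that bears it (a point fixed in the world has none). Each returns a list of dicts, best first, with "confidence" (0 to 1); they miss things now and then, are a little off and sometimes report something else, mostly with a low value. They report only what shows in the picture. A call takes as long as a camera call. They do not tell look-alikes from the thing itself.
- manip.look_for(camera, name): "at" ([x, y, z] in m, in world coordinates, good to about 4 mm: the middle of the surface that is visible of it).
Readings, each from a call of its own:
- manip.current_time(): time.
- manip.current_qpos(): joint angles.
- manip.current_joint_vel(): joint speeds.
- manip.current_joint_torque(): joint torques, N m.
- manip.current_ee_pos(): TCP position.
- manip.current_tcp_rot(): TCP orientation.
- manip.current_force(): force on the tool from outside, world axes, zero at the start.
- manip.current_ft_torque(): the same for the moment, N m.
- manip.current_grip_width(): opening from 0.0 (shut) to 1.0 (fully open).
- manip.current_grip_force(): force on a finger pad.
Only numpy, scipy, OpenCV 4.12 (cv2) and the standard library are available. Lean on these libraries where they do the work, as an engineer would, in place of code of your own. Each camera call takes 0.05 s, during which the arm holds its last target. There are 200 camera calls.

TASK

Move the four washed things (steel cup, glass jar, soap dish and scrub brush) from the steel draining tray into the wooden caddy, one in the middle of each bay, in reverse order: what stands at the left end of the tray goes into the bay at the right end of the caddy, its neighbour into the next bay, and so on to the other end. The soap dish and the brush lie lengthwise along the tray now; turn them so that in their bays they run squarely front to back, parallel to the caddy's dividers. Never tip anything over, and leave everything upright, released and still.

Things in the scene. Friction and masses are not known exactly. Their poses are not given: they have to be found in the camera images.
- cup: open stainless steel drinking cup, round and slightly flared, 88 mm tall, 52 mm across at the foot and 62 mm at the rim; origin at the centre of its underside, z up; 0.11 to 0.2 kg
- jar: empty open glass jar, round, 70 mm tall: body 58 mm across up to 50 mm height, then a neck 46 mm across above 57 mm; origin at the centre of its underside, z up; 0.13 to 0.25 kg
- dish: empty open-topped oblong plastic soap dish, straight walls, 84 mm long (its x), 54 mm wide (its y), 30 mm tall; walls and floor 6 mm thick; origin at the centre of its underside, z up; 0.07 to 0.12 kg. It starts with its length roughly along the tray's row. Either end may point either way.
- brush: oblong scrub brush, bristles down: rigid bristle block 78 x 44 mm, 0 to 22 mm high; plastic back 84 mm long (x), 48 wide (y), 22 to 36 mm high; narrower grip ridge 66 x 34 mm up to 45 mm. Origin: centre of underside, z up; 0.09 to 0.16 kg. Starts with its length roughly along the tray's row; either end may point either way.
- drip_cup: white ribbed ceramic drip tile 98 x 74 x 8 mm lying in the steel tray, the one on which the cup starts; fixed, all four tiles look alike, so it keeps marking the cup's starting place after the cup has gone. Origin at the centre of its underside; its top is 8 mm higher; x across the tray (front to back), y along the tray.
- drip_jar: white ribbed ceramic drip tile 98 x 74 x 8 mm lying in the steel tray, the one on which the jar starts; fixed, all four tiles look alike, so it keeps marking the jar's starting place after the jar has gone. Origin at the centre of its underside; its top is 8 mm higher; x across the tray (front to back), y along the tray.
- drip_dish: white ribbed ceramic drip tile 98 x 74 x 8 mm lying in the steel tray, the one on which the dish starts; fixed, all four tiles look alike, so it keeps marking the dish's starting place after the dish has gone. Origin at the centre of its underside; its top is 8 mm higher; x across the tray (front to back), y along the tray.
- drip_brush: white ribbed ceramic drip tile 98 x 74 x 8 mm lying in the steel tray, the one on which the brush starts; fixed, all four tiles look alike, so it keeps marking the brush's starting place after the brush has gone. Origin at the centre of its underside; its top is 8 mm higher; x across the tray (front to back), y along the tray.
- tray: low fixed steel draining tray, 110 mm deep (x), 410 long (y), rim 14 high; origin: centre of underside; x away from the robot, y to its left. Four drip tiles lie in it in a row at y = +150, +50, -50, -150 mm (x = 0), tops 16 mm above the origin, one washed thing on each, small clothes pegs lying lower between. The tray may be nearer or farther than the caddy.
- caddy: low fixed wooden caddy, 120 mm deep (x), 410 long (y); origin: centre of underside; x away from the robot, y to its left. Rim 18 mm high; three thin dividers along x, 16 mm high, make four bays about 96 mm wide, 110 deep, centred at y = +150, +50, -50, -150 mm (x = 0), floor 8 mm above the origin. Empty at the start.
Things that resemble listed ones, but are neither listed nor needed, are in the scene too. There is more than one size of the dish; the one meant has the size given above.

How it is judged:
By the outcome, as a careful person would: the job done as asked, in the order asked, and still so for the second after the job is handed in, with the robot touching nothing.
It also fails if it takes over 102 s, if anything falls off the work surface, if the arm or the gripper's body presses on something with over 40 N, if the wrist force passes 120 N, or if a joint passes its speed limit or range.

## Working session

There is one attempt and no reset: what is moved stays moved. The work goes in short steps, each a Python script; the robot and the scene stay as the last script left them, time stands still between calls to the robot, and variables do not carry over. Pictures are saved under pics/ and viewed, at most 14 in all, crops included, and the job is handed in when it is done.

```bash
ls; mkdir -p pics; python3 - <<'E'
from bench import manip as m
import cv2
for c in ("scene","top"):
    p,d=m.grab_frame(c); cv2.imwrite(f"pics/{c}0.png",p[:,:,::-1])
    k=m.get_calibration(c); print(c,k["camera_matrix"].tolist(),(-k["R"].T@k["t"]).round(3),k["R"].round(2).tolist())
    for n in ["cup","jar","dish","brush","tray","caddy","drip_cup"]:
        print(n,[(x["at"].round(3).tolist() if hasattr(x["at"],'round') else [round(v,3) for v in x["at"]],round(x["confidence"],2)) for x in m.look_for(c,n)])
print(m.current_time())
E
```

```text
pics
scene [[497.0997710581014, 0.0, 314.9328471510419], [0.0, 497.0997710581014, 247.24617131525824], [0.0, 0.0, 1.0]] [0.934 0.391 0.709] [[-0.72, 0.7, -0.0], [0.57, 0.58, -0.59], [-0.41, -0.42, -0.81]]
cup [([0.636, 0.179, 0.068], 0.94)]
jar [([0.644, -0.098, 0.064], 0.91)]
dish [([0.751, 0.311, 0.004], 0.95), ([0.429, 0.312, 0.021], 0.86), ([0.637, 0.081, 0.032], 0.55)]
brush [([0.643, -0.005, 0.053], 0.7)]
tray [([0.667, 0.107, 0.014], 0.9)]
caddy [([0.45, -0.001, 0.005], 0.82)]
drip_cup [([0.666, 0.191, 0.013], 0.58)]
top [[587.0728194569792, 0.0, 321.5088570174248], [0.0, 587.0728194569792, 233.62580361119518], [0.0, 0.0, 1.0]] [0.35  0.035 1.143] [[-0.04, -1.0, -0.0], [-0.97, 0.04, -0.22], [0.22, -0.01, -0.98]]
cup [([0.647, 0.184, 0.066], 0.67)]
jar [([0.64, -0.118, 0.06], 0.81)]
dish [([0.636, 0.077, 0.027], 0.97), ([0.428, 0.315, 0.011], 0.61), ([0.751, 0.315, 0.01], 0.59)]
brush [([0.632, -0.017, 0.058], 0.65)]
tray [([0.626, 0.015, 0.008], 0.77)]
caddy [([0.451, -0.027, 0.008], 0.68), ([0.631, -0.018, 0.056], 0.16)]
drip_cup [([0.611, 0.161, 0.015], 0.6)]
0.8
```

View pics/scene0.png

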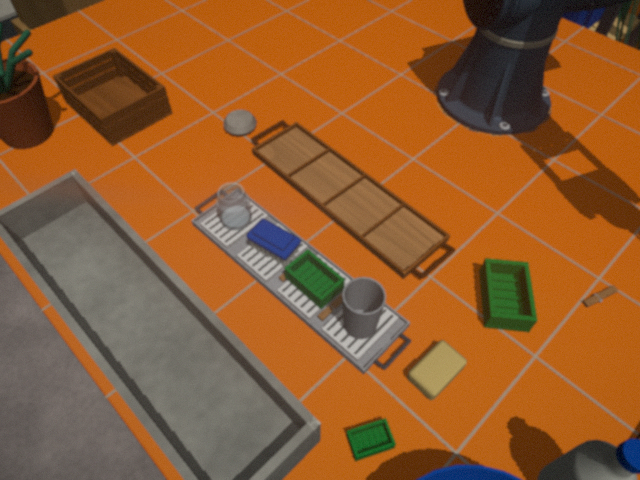

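View pics/top0.png

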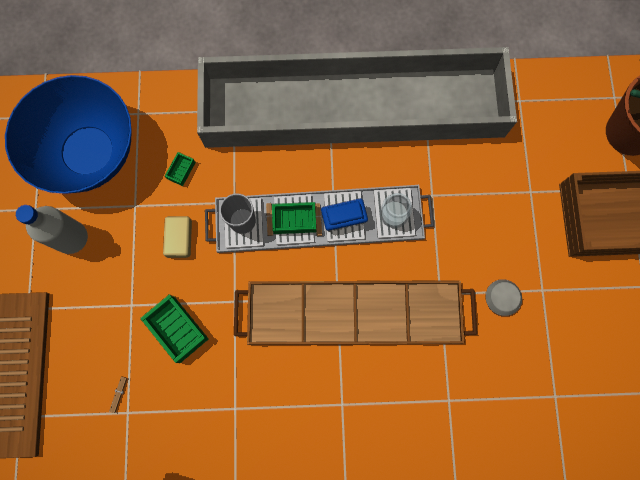

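The top view shows, left to right (robot's left to right), the cup (238,213), green dish (294,217), blue brush (344,214) and jar (397,210) in the tray. The empty caddy spans (248–465, 282–345), nearer the robot. The other green dishes, at (175,328) and (180,168), are decoys. Next I'll measure from point clouds.

```bash
cat > h.py <<'E'
from bench import manip as m
import numpy as np, cv2
def down(a):  # tool z down, closing axis y at world angle a
    y=np.array([np.cos(a),np.sin(a),0]); z=np.array([0,0,-1.]); return np.column_stack([np.cross(y,z),y,z])
def cloud(c):
    k=m.get_calibration(c); p,d=m.grab_frame(c)
    v,u=np.mgrid[:480,:640]; K=k["camera_matrix"]
    P=np.stack([(u-K[0,2])/K[0,0]*d,(v-K[1,2])/K[1,1]*d,d],-1)
    W=(P-k["t"])@k["R"]; W[d==0]=np.nan
    return p,W
def rect(pts):  # centre, (long,short), angle of long axis
    c,(a,b),t=cv2.minAreaRect((pts[:,:2]*1000).astype(np.float32))
    if a<b: a,b,t=b,a,t+90
    return np.round([c[0],c[1],a,b,(t+90)%180-90],1)
def report(p,W):
    hsv=cv2.cvtColor(p,cv2.COLOR_RGB2HSV); H,S,V=[hsv[...,i].astype(int) for i in range(3)]
    x,y,z=W[...,0],W[...,1],W[...,2]
    intray=(x>.55)&(x<.72)&(y>-.2)&(y<.27)
    med=lambda q:np.round(np.percentile(q,[5,50,95])*1000,1)
    for n,mk in {"dish":intray&(H>45)&(H<80)&(S>120)&(z>.02),"dish top":intray&(H>45)&(H<80)&(S>120)&(z>.038),
                 "brush":intray&(H>105)&(H<130)&(S>120)&(z>.02),"brush top":intray&(H>105)&(H<130)&(S>120)&(z>.054)}.items():
        mk=cv2.morphologyEx(mk.astype(np.uint8),cv2.MORPH_OPEN,np.ones((2,2)))>0
        if mk.sum()>20: print(n,mk.sum(),rect(W[mk]),"z",med(z[mk]))
    for n,(x0,x1) in {"tray":(.54,.72),"caddy":(.36,.54)}.items():
        mk=(x>x0)&(x<x1)&(y>-.27)&(y<.28)&(z>.005)&((S<60) if n=="tray" else ((V<215)&(H<25)))
        mk=cv2.morphologyEx(mk.astype(np.uint8),cv2.MORPH_OPEN,np.ones((5,5)))
        nn,lab,st,_=cv2.connectedComponentsWithStats(mk)
        if nn>1:
            q=lab==1+st[1:,4].argmax(); print(n,st[1:,4].max(),rect(W[q]),"z",med(z[q]))
E
python3 - <<'E'
from h import *
for c in("top","scene"): print(c); report(*cloud(c))
m.move_ptp([.5,.03,.5],down(np.pi/2) if 0 else down(0))
p,W=cloud("wrist"); print("wrist",m.get_calibration("wrist")["t"]); report(p,W); cv2.imwrite("pics/w1.png",p[:,:,::-1])
print(m.current_time(),m.current_qpos())
E
```

```text
top
dish 1229 [631.   73.5 100.2  31.2 -61.6] z [nan nan nan]
dish top 446 [629.8  73.  100.   35.9 -62.7] z [nan nan nan]
brush 1027 [nan nan  0.  0.  0.] z [nan nan nan]
brush top 611 [631.8 -20.5  65.4  32.3 -72. ] z [nan nan nan]
tray 7917 [638.9  30.8 410.3 111.3 -88.3] z [ 7.4 16.7 86.7]
caddy 12024 [450.1 -31.4 410.7 120.7  88.3] z [ 6.1  9.5 19.2]
scene
dish 1194 [638.9  82.   82.3  49.5 -85.1] z [nan nan nan]
dish top 486 [637.8  81.9  80.4  52.5 -88.6] z [nan nan nan]
brush 1041 [639.4 -14.3  77.8  45.3 -74.7] z [nan nan nan]
brush top 675 [636.2 -15.4  62.9  33.1 -73.3] z [nan nan nan]
tray 10085 [639.9  30.4 413.5 111.6 -88.4] z [ 7.3 16.2 92.5]
caddy 10858 [451.  -32.1 425.8 123.5  88.1] z [ 5.9  8.2 17.7]
wrist [-0.49965824 -0.07293445  0.64669494]
dish 2358 [641.   77.   86.8  65.2 -89. ] z [nan nan nan]
dish top 841 [641.1  77.   86.8  65.1 -89. ] z [nan nan nan]
brush 1762 [637.  -26.7  93.   51.2 -69.1] z [nan nan nan]
brush top 1069 [633.2 -19.6  70.5  34.6 -70.9] z [nan nan nan]
tray 15242 [638.6  31.3 410.2 110.8 -88.4] z [ 8.1 16.8 89.7]
caddy 10460 [511.1  46.4  55.6  12.2   1. ] z [574.2 581.3 589.5]
3.2667 [-3.19151781e-02  1.23020381e-01  1.30444909e+00  8.47982512e-05
  1.71470263e+00 -3.30903280e-02]
```

View pics/w1.png

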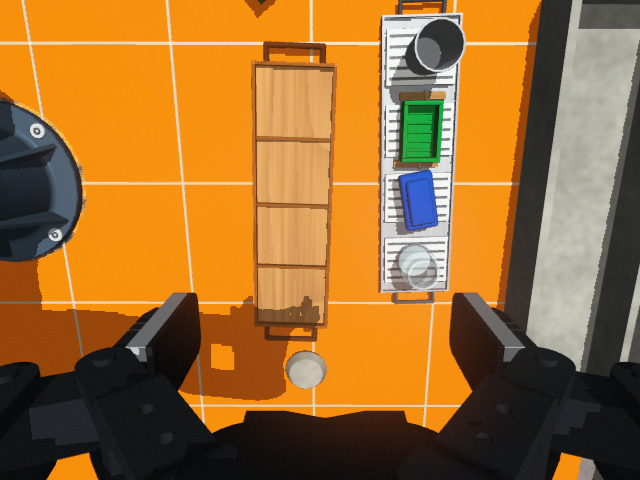

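The wrist view agrees with both fixed cameras on the tray and caddy poses. The cup is at (437,45), dish (421,131), brush (419,200) and jar (417,265); the caddy bays are at (255–335, 65–325) and empty. Now closer wrist views of the things.

```bash
cat >> h.py <<'E'
def items(p,W):
    hsv=cv2.cvtColor(p,cv2.COLOR_RGB2HSV); H,S=hsv[...,0].astype(int),hsv[...,1]
    x,y,z=W[...,0],W[...,1],W[...,2]
    t=(x>.575)&(x<.70)&(y>-.175)&(y<.24)
    def top(n,mk,lo,hi):
        mk=cv2.morphologyEx((mk&t&(z>lo)&(z<hi)).astype(np.uint8),cv2.MORPH_OPEN,np.ones((3,3)))>0
        if mk.sum()<30: print(n,"none"); return
        q=W[mk]; print(n,mk.sum(),"rect",rect(q),"circ",np.round(np.r_[cv2.minEnclosingCircle((q[:,:2]*1000).astype(np.float32))[0],cv2.minEnclosingCircle((q[:,:2]*1000).astype(np.float32))[1]],1),"ztop",np.round(np.percentile(q[:,2],[50,90])*1000,1))
    top("dish",(H>45)&(H<80)&(S>100),.040,.052)
    top("brushridge",(H>105)&(H<130)&(S>100),.056,.066)
    top("brushback",(H>105)&(H<130)&(S>100),.045,.066)
    top("cup",(S<90)&(y>.12),.098,.112)
    top("jar",(S<255)&(y<-.07),.077,.095)
E
python3 - <<'E'
from h import *
m.move_ptp([.64,-.15,.32],down(0)); p,W=cloud("wrist"); items(p,W); cv2.imwrite("pics/w2.png",p[:,:,::-1])
print(); m.move_l([.64,.03,.32],max_speed=.2); p2,W=cloud("wrist"); items(p2,W); cv2.imwrite("pics/w23.png",cv2.resize(np.hstack([p,p2]),(800,300))[:,:,::-1])
for n in("cup","jar","dish","brush"): print(n,[(np.round(r["at"],3),round(r["confidence"],2)) for r in m.look_for("wrist",n)])
print(m.current_time())
E
```

```text
dish none
brushridge 2935 rect [635.6 -17.6  66.1  34.  -79. ] circ [636.1 -17.3  35.3] ztop [61.7 62.9]
brushback 4737 rect [635.9 -17.5  83.3  47.3 -78.9] circ [635.3 -17.9  45.8] ztop [60.8 62.6]
cup none
jar 713 rect [ 6.401e+02 -1.173e+02  4.520e+01  4.450e+01  4.000e-01] circ [ 639.9 -117.4   22.9] ztop [86.6 87.7]

dish 1615 rect [635.3  80.1  83.9  53.4 -89.3] circ [635.8  80.   49. ] ztop [46.8 47.9]
brushridge 2100 rect [635.4 -17.5  66.5  34.1 -79. ] circ [635.4 -17.2  35.2] ztop [61.8 62.8]
brushback 3546 rect [635.8 -16.7  83.   46.8 -79.2] circ [635.7 -16.7  45.4] ztop [60.7 62.6]
cup 552 rect [ 6.369e+02  1.685e+02  6.010e+01  3.290e+01 -4.000e-01] circ [637.  180.1  30.2] ztop [104.6 105.7]
jar 797 rect [ 639.8 -116.8   45.7   45.2   76.2] circ [ 640.  -116.9   23.3] ztop [85.9 87.6]
cup [(array([0.639, 0.18 , 0.017]), 0.92)]
jar [(array([ 0.645, -0.104,  0.066]), 0.86)]
dish [(array([0.636, 0.079, 0.025]), 0.74)]
brush [(array([ 0.634, -0.017,  0.062]), 0.64)]
5.7333
```

View pics/w23.png

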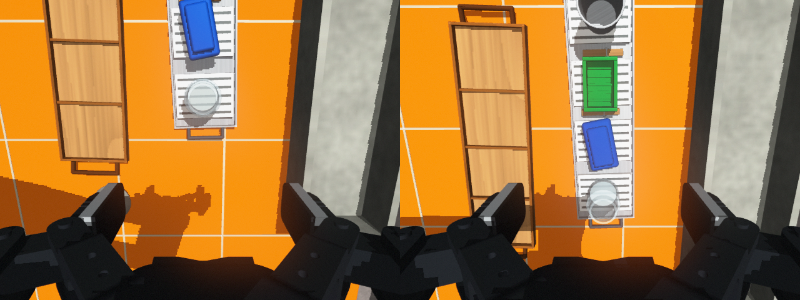

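All four things are measured and the heights match the text. I'll move the cup first.

```bash
cat >> h.py <<'E'
r=np.deg2rad
CX,CY,CA=.4503,-.0314,r(-1.7)
def bay(o): return np.array([CX-np.sin(CA)*o, CY+np.cos(CA)*o])
def carry(xy,pick_a,h,off,place_a,width,rel,base=.0165,floor=.0085):
    D=down(r(pick_a)); E=down(r(place_a)); b=bay(off)
    m.move_ptp([*xy,.19],D); m.set_gripper(1.0)
    m.move_l([*xy,base+h],max_speed=.2); m.set_gripper(0.0,40)
    print("grip",m.current_grip_width()*85,"expect",width,m.current_grip_force())
    m.move_l([*xy,.21],max_speed=.2); print("held",m.current_grip_width()*85,m.current_force().round(1) if hasattr(m.current_force(),'round') else m.current_force())
    m.move_ptp([*b,.21],E); m.move_l([*b,floor+h+.03],max_speed=.2); m.move_l([*b,floor+h+.001],max_speed=.06)
    m.set_gripper(rel); m.dwell(.15)
    m.move_l([*b,.19],max_speed=.2); print(m.current_time())
E
python3 - <<'E'
from h import *
carry([.637,.182],1.6,.035,-.15,-1.7,57,1.0)
m.move_ptp([.6,-.1,.4],down(0)); p,W=cloud("wrist"); p2,W2=cloud("top")
for w in(W,W2):
    k=(w[...,0]<.52)&(w[...,0]>.38)&(w[...,2]>.088)&(w[...,2]<.105)&(w[...,1]<-.1)&(w[...,1]>-.26); q=w[k]; print(k.sum(),rect(q) if k.sum()>20 else 0, q[:,2].max() if k.sum() else 0)
print(bay(-.15)); cv2.imwrite("pics/w4.png",np.hstack([cv2.resize(p,(400,300)),cv2.resize(p2,(400,300))])[:,:,::-1])
E
```

```text
grip 59.5165625009236 expect 57 41.49466488435621
held 59.40598431547495 [-0.5 -0.4 -2.1]
13.3083
737 [ 445.  -180.3   60.7   60.5   70.5] 0.09937601884207536
0 0 0
[ 0.44585006 -0.18133398]
```

View pics/w4.png

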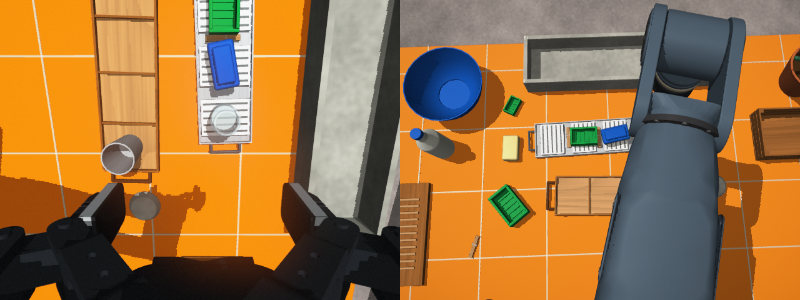

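The cup stands upright in the right-end bay, about 1 mm from its centre. Next the dish, then the brush.

```bash
python3 - <<'E'
from h import *
carry([.6355,.080],.7,.002,-.05,88.3,54,.74)
E
```

```text
grip 52.86215401526109 expect 54 43.05778920650482
held 52.91119885850061 [-0.1  0.7 -1.8]
23.0
```

```bash
python3 - <<'E'
from h import *
carry([.6357,-.0172],11,.005,.05,88.3,48,.68)
carry([.64,-.117],1.6,.012,.15,-1.7,58,.9)
m.move_ptp([.6,.03,.45],down(0)); p,W=cloud("wrist"); m.move_ptp([.2,.5,.3],down(r(90))); p2,W2=cloud("top")
for w,pp in((W,p),(W2,p2)):
    hsv=cv2.cvtColor(pp,cv2.COLOR_RGB2HSV); H,S=hsv[...,0],hsv[...,1]
    for n,o,lo,hi,c in(("cup",-.15,.088,.105,H<255),("dish",-.05,.032,.046,(H>45)&(H<80)),("brush",.05,.036,.06,(H>105)&(H<130)&(S>100)),("jar",.15,.069,.09,H<255)):
        b=bay(o); k=(abs(w[...,0]-b[0])<.06)&(abs(w[...,1]-b[1])<.05)&(w[...,2]>lo)&(w[...,2]<hi)&c
        k=cv2.morphologyEx(k.astype(np.uint8),cv2.MORPH_OPEN,np.ones((2,2)))>0
        if k.sum()>20: print(n,(b*1000).round(1),k.sum(),rect(w[k]),np.percentile(w[k][:,2],90).round(4))
cv2.imwrite("pics/end1.png",np.hstack([cv2.resize(p,(400,300)),p2[180:480,180:580]])[:,:,::-1]); print(m.current_time())
E
```

```text
grip 47.07593028392632 expect 48 41.84248208999634
held 47.10654538111224 [ 0.1  0.3 -1.5]
31.5
grip 55.79708531875974 expect 58 43.747895352262276
held 55.684888192039445 [-0.4  0.1 -2.3]
39.7083
cup [ 445.9 -181.3] 246 [ 449.3 -216.5  126.6   26.4   71.7] nan
dish [448.8 -81.4] 819 [445.6 -86.5  89.3  68.5  -3.2] nan
brush [451.8  18.6] 2223 [454.3  15.6  80.4  53.8  -2.2] nan
jar [454.7 118.5] 530 [451.1 117.4  47.7  43.3 -55.3] nan
cup [ 445.9 -181.3] 237 [ 444.  -191.7   80.6   57.6   88.9] 0.0983
dish [448.8 -81.4] 445 [nan nan  0.  0.  0.] nan
brush [451.8  18.6] 1121 [453.7  16.6  86.   46.2  -6.7] nan
jar [454.7 118.5] 178 [nan nan  0.  0.  0.] nan
43.2583
```

View pics/end1.png

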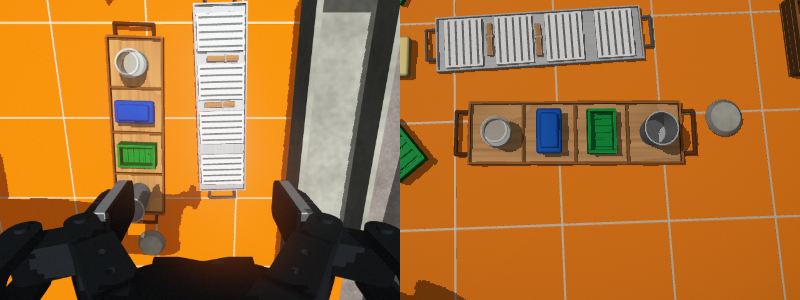

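The top view shows all four upright in reverse order: jar, brush, dish, cup. My 2×2 mask was noisy, so I'll check the placement from a closer view.

```bash
python3 - <<'E'
from h import *
for y in(-.2,-.06):
    m.move_ptp([.45,y,.33],down(0)); p,w=cloud("wrist")
    hsv=cv2.cvtColor(p,cv2.COLOR_RGB2HSV); H,S=hsv[...,0],hsv[...,1]
    for n,o,lo,hi,c in(("dish",-.05,.032,.046,(H>45)&(H<80)&(S>100)),("brush",.05,.036,.06,(H>105)&(H<130)&(S>100)),("jar",.15,.069,.09,H<255)):
        b=bay(o); k=(abs(w[...,0]-b[0])<.06)&(abs(w[...,1]-b[1])<.06)&(w[...,2]>lo)&(w[...,2]<hi)&c
        k=cv2.morphologyEx(k.astype(np.uint8),cv2.MORPH_OPEN,np.ones((3,3)))>0
        if k.sum()>20: print(n,(b*1000).round(1),k.sum(),rect(w[k]),np.percentile(w[k][:,2],90).round(4))
m.move_l([.45,-.06,.4],max_speed=.2); m.move_ptp([.2,.5,.3],down(r(90))); print(m.current_time())
E
```

```text
dish [448.8 -81.4] 1701 [449.9 -80.4  82.9  54.   -1.6] 0.0399
dish [448.8 -81.4] 1376 [449.6 -80.1  83.3  54.1  -1.7] 0.0399
brush [451.8  18.6] 4096 [453.   19.8  82.8  47.3  -2. ] 0.0546
jar [454.7 118.5] 313 [454.3 100.3  37.6  10.3   0. ] 0.0795
49.3333
```

```bash
python3 -c "
from bench import manip as m
print(m.sign_off())"
```

```text
the job is handed in; nothing more can be done
None
```

The job is handed in at about 49 s of the 102 s: left to right, the caddy holds the jar, brush, dish and cup, all upright and released; cup, dish and brush are within 2 mm of their bay centres and dish and brush within 0.5° of the dividers, while the jar was only roughly measured, about 4 mm off centre.

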